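Hang the cactus pail over its saucer

TASK

The potted cactus in the white pail is to hang on the rail, over the terracotta saucer. Take the double hook's slider by its wooden knob, lift it out of its notch and drop it fully into a notch that brings the hook over the saucer; then swing the pail's folded bail upright and hang the pail by it on both prongs of the hook. Keep the pail upright, let go of it hanging still, and leave the saucer and the other cactus where they stand.

Things in the scene. Friction and masses are not known exactly. Their poses are not given: they have to be found in the camera images.
- rail_stand: Fixed rail: a level bar 400 mm long, 12 mm thick, on a post at each end (234 mm high). Origin on the worktop under its middle; x away from the robot, y along the bar to the left. Wall cupboards overhang behind it, from 0.55 m ahead of the robot, 0.57 m up. In the bar's top edge, 220 mm high, are 11 notches 12 mm deep at y = -150, -120, ... +150 mm, round teeth between. The hook is on the -x side.
- slider (a joint): Position of the hook's slider along the bar, m, along the stand's y: 0 at the middle notch, where it starts; the notches are at 0.030 n, n = -5..5 (2 mm play either way in a notch). It slides easily once lifted.
- hook (a joint): Lift of the slider with its hook from the notch floor, m: 0 fully down in a notch; its pin clears the teeth above 0.012; stop at 0.045. It drops back by its own weight (0.16 kg) and cannot turn or tilt.
- knob_center (a point): Centre of the slider's round wooden knob, 29 mm across, 28 mm tall, above the bar; 258 mm high when the slider is down. Below it a 13 mm stem leaves 11 mm free above the saddle (34 mm along the bar, top 233 mm high). Axes as the stand's.
- hook_seat (a point): Place of the middle of the bail bar when hung: midway between the two prongs of the steel double hook, 75 mm from the bar on its -x side, 198 mm high when down. The prongs (7 mm wire) are 60 mm apart along the bar, 53 mm free between; each is a U open upwards, 22 mm wide; its outer tip ends 24 mm above this point and 18 mm out from it; towards the bar it is 22 mm above. Axes as the stand's.
- pail_center (a point): Middle of the white pail, half-way up. The pail is 68 mm tall, 68 mm wide at the foot, 90 mm at the rim; its cactus rises 110 mm above the underside; 0.43 to 0.62 kg in all. z up; the folded bail lies towards its -x; the bail's pivots are on its y axis, 60 mm above the underside.
- bail_bar (a point): Middle of the bail's top bar: 5 mm steel wire, straight for 82 mm along the pail's y, 105 mm from the pivots; its middle 42 mm carry a wooden grip 14 mm thick that turns, rather stiffly, on the wire. The bail's arms are 96 mm apart. Folded it lies 101 mm out from the pail's axis, 87 mm above its underside, 54 mm clear of the rim; upright it is 165 mm above the underside. Axes turn with the bail.
- bail (a joint): Angle of the bail in rad: 0 folded (15 degrees above level, on the pail's -x side, resting on its stop), 1.31 upright, 2.62 folded on the far side. Light; friction in its eyes holds it where it is put when near upright, lower it sinks back.
- saucer: Round terracotta saucer 124 mm wide and 16 mm tall, loose on the worktop in front of the bar under the line of the hook. Origin at the centre of its underside.
- rail_cactus: Another potted cactus, 64 mm wide and 117 mm tall, standing in front of the bar towards its other end. Origin at the centre of its underside.

How it is judged:
By the outcome, as a careful person would: the job done as asked, in the order asked, and still so for the second after the job is handed in, with the robot touching nothing.
It also fails if it takes over 72 s, if anything falls off the work surface, if the arm or the gripper's body presses on something with over 40 N, if the wrist force passes 120 N, or if a joint passes its speed limit or range.

ROBOT

A 6-joint arm with a two-finger parallel gripper is mounted at the origin on a cart in front of the work surface, level with it; the furniture and walls round the work are solid. World frame = base frame: x ahead of the robot, y to its left, z up, the work surface at z = 0. Lengths are in m, angles in rad, forces in N, time in s.
With the tool pointing down it reaches from about 0.35 to 0.975 m from the base axis. Payload 4.9 kg.
Tool frame: the origin (TCP) lies midway between the tips of the shut fingers; the grasp point (between the pads) lies behind it (manip.tcp_to_grasp is the z of the grasp point in the tool frame, in m); z points along the fingers, y is the direction in which the jaws open and shut (so a half turn about z gives the same grasp; the last joint's range is limited). The gripper opens to 85 mm and grips with 20 to 120 N. Pads are 22 mm wide; open, the fingers measure 114 mm over their backs; the gripper's body (76 mm by 85 mm) begins 54 mm behind the grasp point. The pads swing forward as they close: fully open they stand 13 mm farther back than shut.
Start: joints at [-1.226, 0.053, 1.613, -0, 1.476, -0.119], TCP at [0.28, -0.559, 0.231] pointing down, gripper open.
Joint ranges: [-3.01, 3.01], [-1.01, 2.22], [0.06, 2.58], [-1.02, 4.17], [0.09, 2.62], [-3.14, 3.14]. Speed limits (rad/s): [2.57, 2.57, 3.14, 3.14, 3.14, 3.14].

INTERFACE

Orientations are given as a unit quaternion [w, x, y, z].
In Python, from plant import status, vision, order, regions_of, manip gives the robot as it stands. The module is installed in compiled form; this text tells all that it offers.
- The arm moves only by the shell command python3 -m crank 'ROWS'. ROWS is JSON, one flat list of numbers, 5 for each row, row after row: the shift along the tool's x, y, z in mm, then the turn about the tool's z in degrees, then the opening in per cent of the stroke, from 0 (shut) to 100 (fully open). In form: [tx, ty, tz, yaw, fingers, tx, ty, tz, yaw, fingers, ...]. A call has exactly 10 rows; each row is the pose to reach, as a shift and turn from the pose commanded when the call began, along the tool's axes at that moment; what a row does not reach only later rows make up. A row lasts 1/10 s, in which the tool goes at most 50 mm and 8.59 degrees, less where a joint would pass 70% of its speed; a pose out of reach is approached as far as the arm can. A call with a gripper value outside its range is refused whole. The fingers move at their own pace and stop on an object; the grip force is fixed at half the most. Time passes only in rows, so rows that repeat a pose let the fingers close, or fill a call up. It gives the time, the measured TCP pose, the force and the opening at its end, in the units of the state.
- status.state(): the state, without advancing time (a new reading comes with each control period).
- vision.grab_frame(name): name is "scene" or "top" or "wrist"; returns (picture, depth): 420x560x3 uint8, red, green, blue; 420x560 float32, m along the optical axis (not along the pixel's ray), 0 where there is no reading.
- vision.get_calibration(name): a dict with "camera_matrix" (3x3 intrinsics, pixels), "R" (3x3) and "t" (3): a world point X has camera coordinates R X + t. Camera axes: x right, y down, z forward; pixel columns grow to the right and rows downward; lengths in m; the calibration is good to about 2 mm. A picture is of the moment at which its call begins: read the wrist's pose just before it. get_calibration takes no time and is no camera call; for the wrist camera it gives the pose at the moment of the call.
- order.job_done(): hands the job in, once; it reports no verdict.
Trained networks look in the newest picture that a camera, given by its name, has taken for a name from the list of things; names that differ only in an ending like _2 or _b are one class to them, and where a whole thing is asked for, a point or a joint stands for the part that bears it (a point fixed in the world has none). Each returns a list of dicts, best first, with "confidence" (0 to 1); they miss things now and then, are a little off and sometimes report something else, mostly with a low value. They report only what shows in the picture. A call takes as long as a camera call.
- regions_of(camera, name): "region" (420x560 bool, what is visible of it) and "extent" ([centre column, centre row, width, height] in pixels, round what is visible of it).
The state is a dict: "time": time; "joint_pos": joint angles; "joint_vel": joint speeds; "joint_efforts": joint torques, N m; "tool_pos": TCP position; "tool_rot": TCP orientation; "contact_force": force on the tool from outside, world axes, zero at the start; "ft_torque": the same for the moment, N m; "gripper_width": opening from 0.0 (shut) to 1.0 (fully open).
Only numpy, scipy, OpenCV 4.12 (cv2) and the standard library are available. Lean on these libraries where they do the work, as an engineer would, in place of code of your own. Each camera call takes 0.05 s, during which the arm holds its last target. There are 200 camera calls.

## Working session

There is one attempt and no reset: what is moved stays moved. The work goes in short steps, Python scripts to look and compute and a shell command to move; the robot and the scene stay as the last step left them, time stands still between calls to the robot, and variables do not carry over. Pictures are saved under pics/ and viewed, on a budget of 10 in all, crops included, one or two more only if the job needs it, and the job is handed in when it is done.

```bash
mkdir -p pics
cat > h.py <<'E'
import numpy as np, cv2
from plant import status, vision, order, regions_of, manip
def cloud(cam,d):
    c=vision.get_calibration(cam);K=np.array(c["camera_matrix"]);R=np.array(c["R"]);t=np.array(c["t"])
    v,u=np.mgrid[:d.shape[0],:d.shape[1]]
    P=np.stack([(u-K[0,2])/K[0,0]*d,(v-K[1,2])/K[1,1]*d,d],-1)
    return (P-t)@R
def save(im,n): cv2.imwrite("pics/"+n,im[...,::-1])
E
python3 - <<'E'
from h import *
print(manip.tcp_to_grasp, status.state())
ims=[]
for cam in ["scene","top"]:
    im,d=vision.grab_frame(cam);W=cloud(cam,d);save(im,cam+"0.png")
    np.savez(cam+"0.npz",im=im,d=d,W=W)
    c=vision.get_calibration(cam);print(cam,"campos",-np.array(c["R"]).T@c["t"])
    for n in ["rail_stand","hook","knob_center","pail_center","bail_bar","saucer","rail_cactus"]:
        for r in regions_of(cam,n)[:2]:
            m=r["region"]&(d>0);p=W[m]
            if len(p): print(n,round(r["confidence"],2),np.round(r["extent"]),m.sum(),"med",np.median(p,0).round(3),"lo",np.percentile(p,3,0).round(3),"hi",np.percentile(p,97,0).round(3))
E
```

```text
-0.0187 {'time': 0.0, 'joint_pos': array([-1.22599312e+00,  5.33375943e-02,  1.61428505e+00, -8.35709456e-07,
        1.47599578e+00, -1.18984168e-01]), 'joint_vel': array([-7.47605591e-04,  5.91594503e-05,  3.65952969e-04, -4.70041594e-04,
        1.02682675e-03, -1.42522923e-03]), 'joint_efforts': array([-3.66947988e-04, -3.93673968e+01, -3.70179319e+01, -1.62128558e-04,
        6.90528075e-03, -7.53243739e-06]), 'tool_pos': array([ 0.27938529, -0.55838774,  0.2300803 ]), 'tool_rot': array([-1.00638902e-03,  9.73232423e-01,  2.29820855e-01, -1.14534857e-04]), 'contact_force': array([-0.51230904, -0.4366326 , -0.16984586]), 'ft_torque': array([ 0.04848451, -0.00253031, -0.01239831]), 'gripper_width': 0.997870041533725}
scene campos [-0.31210218 -0.79623846  0.97424984]
rail_stand 0.94 [258. 196.  97. 110.] 1157 med [0.473 0.113 0.188] lo [ 0.415 -0.023  0.003] hi [0.572 0.355 0.222]
rail_stand 0.39 [336. 260.  35.  38.] 925 med [ 0.463 -0.216  0.066] lo [ 0.396 -0.29   0.   ] hi [ 0.519 -0.157  0.102]
hook 0.74 [235. 168.  25.  25.] 214 med [0.45  0.201 0.213] lo [ 0.124 -0.234  0. 
[... 1103 characters left out ...]
11]
pail_center 0.79 [344. 212.  46.  44.] 724 med [ 0.469 -0.201  0.066] lo [ 0.394 -0.278  0.001] hi [ 0.515 -0.159  0.103]
pail_center 0.31 [210. 214.  28.  43.] 285 med [0.458 0.198 0.22 ] lo [ 0.381  0.156 -0.002] hi [0.483 0.231 0.273]
bail_bar 0.6 [346. 217.  44.  37.] 189 med [ 0.418 -0.264  0.08 ] lo [ 0.381 -0.313 -0.006] hi [ 0.488 -0.177  0.095]
saucer 0.98 [250. 224.  33.  39.] 986 med [0.425 0.08  0.008] lo [ 0.374  0.029 -0.001] hi [0.476 0.131 0.019]
rail_cactus 0.64 [189. 240.  17.  20.] 284 med [0.376 0.268 0.094] lo [0.352 0.245 0.048] hi [0.402 0.301 0.111]
rail_cactus 0.44 [250. 224.  33.  37.] 1061 med [0.424 0.08  0.008] lo [ 0.37   0.026 -0.002] hi [0.476 0.134 0.019]
```

View pics/scene0.png

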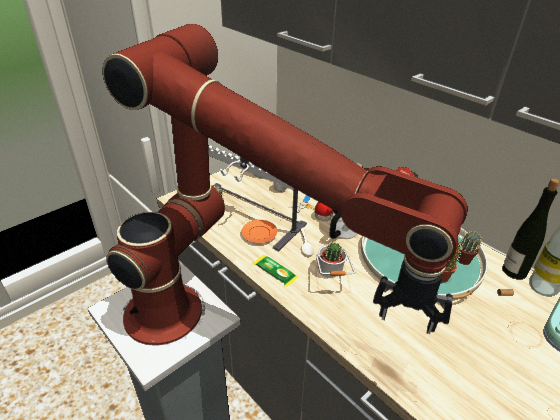

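View pics/top0.png

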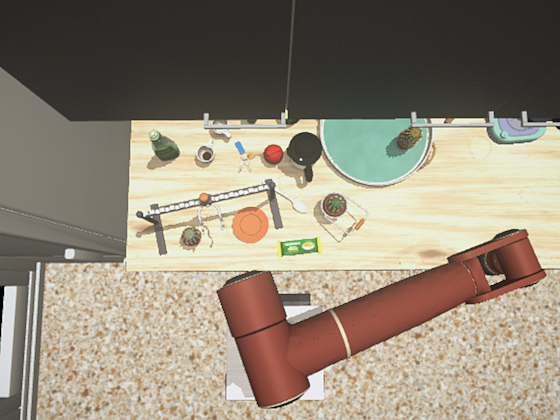

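The scene view shows the pail at about (333,262), the saucer at (259,232), and the rail behind it up to the left, with the hook hidden partly by distance. The top view shows the bar slanting from (147,215) to (270,185), the knob at (203,197), the saucer at (250,224), the other cactus at (190,237), and the pail at (334,206) with its bail grip at (360,225).

Run:
```python
from h import *
z=np.load("top0.npz");W=z["W"];im=z["im"]
v,u=np.mgrid[:420,:560]
m=(W[...,2]>0.208)&(W[...,2]<0.228)&(u>140)&(u<280)&(v>175)&(v<225)
p=W[m][:,:2]
# ransac line
l=cv2.fitLine(p.astype(np.float32),cv2.DIST_HUBER,0,0.005,0.001).ravel()
for _ in range(5):
    r=(p-l[2:])@np.array([-l[1],l[0]]);q=p[abs(r)<0.012];l=cv2.fitLine(q.astype(np.float32),cv2.DIST_L2,0,0.01,0.001).ravel()
d=l[:2]*np.sign(l[1]);s=(q-l[2:])@d
print("bar dir",d,"yaw",np.degrees(np.arctan2(-d[0],d[1])),"pt",l[2:],"ends",l[2:]+d*np.percentile(s,.5),l[2:]+d*np.percentile(s,99.5),"len",np.ptp(s),len(q))
m2=(W[...,2]>0.255)&(u>185)&(u<225)&(v>180)&(v<215);k=W[m2];print("knob",k.mean(0),len(k),k.min(0),k.max(0))
# saucer circle
c=z["im"].astype(int);m3=(c[...,0]>200)&(c[...,1]<150)&(c[...,2]<90)&(u>228)&(u<272)&(v>200)&(v<248)&(W[...,2]>-.01)&(W[...,2]<0.03)
s_=W[m3];print("saucer",cv2.minEnclosingCircle(s_[:,:2].astype(np.float32)),len(s_),s_.mean(0))
# pail
m4=(u>305)&(u<375)&(v>188)&(v<245)&(W[...,2]>0.03)&(W[...,2]<0.2)
P=W[m4];print("pail",len(P))
for lo,hi in [(.03,.055),(.055,.075),(.075,.1),(.1,.13)]:
    a=P[(P[:,2]>lo)&(P[:,2]<hi)];print(lo,len(a),a.mean(0),a.min(0),a.max(0))
# grip: brown orange
m5=m4&(c[...,0]>150)&(c[...,0]-c[...,2]>70)&(u>345);g=W[m5];print("grip",len(g),g.mean(0));
l=cv2.fitLine(g[:,:2].astype(np.float32),cv2.DIST_L2,0,0.01,0.001).ravel();print(l,np.degrees(np.arctan2(l[1],l[0])))
save(cv2.resize(np.hstack([im[170:260,130:250],im[170:260,295:385]]),None,fx=3.8,fy=3.8,interpolation=cv2.INTER_CUBIC),"crop0.png")
```

```text
bar dir [-0.21093677  0.9774997 ] yaw 12.177255 pt [0.4724368  0.19669989] ends [ 5.14918326e-01 -1.63340886e-04] [0.43064764 0.39035451] len 0.4035273832749334 426
knob [0.46218271 0.19325729 0.31528752] 85 [ 0.23056364 -0.00133114  0.25580848] [0.48452758 0.21397587 1.60989585]
saucer ((0.43306398391723633, 0.07503187656402588), 0.057270247489213943) 15 [0.43599833 0.04958924 0.01165209]
pail 766
0.03 131 [ 0.47889869 -0.19527016  0.04491494] [ 0.44213798 -0.23662283  0.03203435] [ 0.51800743 -0.16068816  0.05490905]
0.055 358 [ 0.47428788 -0.20069182  0.06438328] [ 0.39826269 -0.28189216  0.05508783] [ 0.52192013 -0.15279644  0.07497608]
0.075 230 [ 0.44423029 -0.23318817  0.08900049] [ 0.37758812 -0.30138042  0.07515842] [ 0.50313904 -0.17395886  0.09997605]
0.1 47 [ 0.47990497 -0.19987228  0.10299366] [ 0.46315769 -0.21628282  0.1001154 ] [ 0.49538762 -0.18470281  0.10888827]
grip 42 [ 0.41212628 -0.27458142  0.09182294]
[ 0.76568717 -0.6432132   0.41212627 -0.27458143] -40.031837
```

View pics/crop0.png

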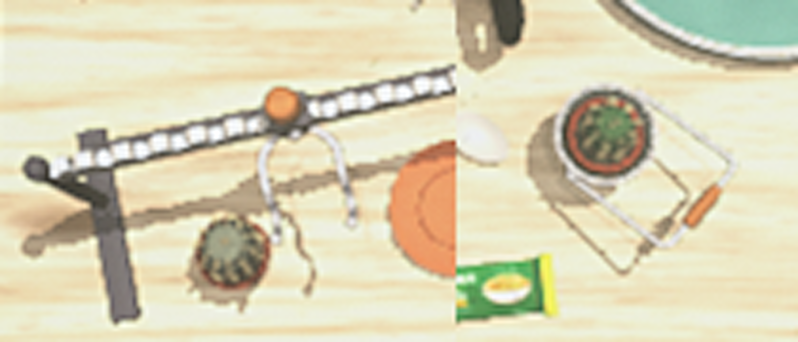

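```bash
python3 -m crank '[28,-31,-21,-8.4,100, 56,-62,-42,-16.8,100, 84,-92,-63,-25.2,100, 111,-123,-84,-33.6,100, 139,-154,-106,-42,100, 167,-185,-127,-50.4,100, 195,-215,-148,-58.8,100, 223,-246,-169,-67.2,100, 251,-277,-190,-75.6,100, 251,-277,-190,-75.6,100]'
cat >> h.py <<'E'
def pose():
    s=status.state();q=s["tool_rot"];from scipy.spatial.transform import Rotation as Ro
    R=Ro.from_quat(np.r_[q[1:],q[0]]).as_matrix();return s["tool_pos"],R,np.degrees(np.arctan2(R[1,0],R[0,0]))
def goto(x,y,z,th):  # shift in tool axes (mm, deg)
    p,R,t=pose();d=R.T@(np.array([x,y,z])-p)*1000;print("from",p.round(4),round(t,2),"-> rows",d.round(1),"yaw",round((t-th+180)%360-180,1))
E
python3 - <<'E'
from h import *
print(pose())
im,d=vision.grab_frame("wrist");W=cloud("wrist",d);save(im,"w1.png");np.savez("w1.npz",im=im,d=d,W=W)
c=vision.get_calibration("wrist");print("campos",-np.array(c["R"]).T@c["t"])
for n in ["pail_center","bail_bar","saucer","knob_center"]:
    for r in regions_of("wrist",n)[:1]:
        m=r["region"]&(d>0);p=W[m]
        if len(p): print(n,round(r["confidence"],2),np.round(r["extent"]),m.sum(),"med",np.median(p,0).round(3),"lo",np.percentile(p,3,0).round(3),"hi",np.percentile(p,97,0).round(3))
E
```

```text
time: 1.8
tool_pos: [0.3815, -0.1958, 0.4261]
tool_rot: [0.004, 0.625, 0.781, 0.001]
contact_force: [-1.3, 1.0, 0.6]
gripper_width: 1.002
(array([ 0.38153339, -0.19576471,  0.4261215 ]), array([[-0.21897804,  0.97570444,  0.00703368],
       [ 0.97571571,  0.21900792, -0.00379378],
       [-0.00524204,  0.00603212, -0.99996807]]), np.float64(102.64919216719773))
campos [ 0.36375775 -0.12145715  0.56600029]
pail_center 0.73 [316. 186. 101.  95.] 3641 med [ 0.466 -0.205  0.065] lo [ 0.39  -0.293 -0.003] hi [ 0.515 -0.164  0.099]
bail_bar 0.61 [308. 191.  86.  87.] 618 med [ 0.414 -0.266  0.085] lo [ 0.378 -0.304  0.063] hi [ 0.497 -0.182  0.092]
saucer 0.96 [344.   6.  58.  12.] 532 med [0.432 0.028 0.011] lo [0.398 0.018 0.007] hi [0.463 0.04  0.015]
```

View pics/w1.png

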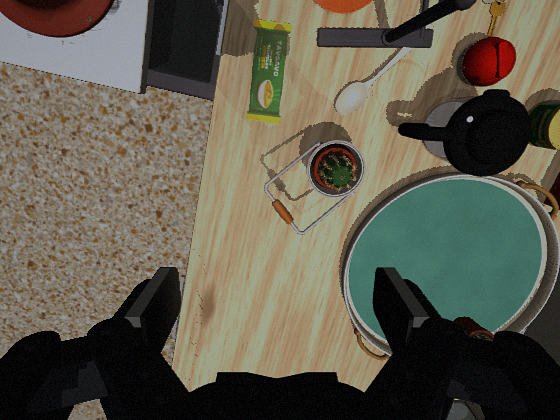

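The wrist view shows the pail's rim centred at about (335,168), the bail's wooden grip at (283,211), a free path around it, and the saucer's edge at the top (345,5).

Run:
```python
from h import *
z=np.load("w1.npz");W=z["W"];c=z["im"].astype(int)
v,u=np.mgrid[:420,:560]
near=(u>255)&(u<375)&(v>130)&(v<245)
ir=near&(W[...,2]>0.060)&(W[...,2]<0.076)&(c.min(-1)>110)
P=W[ir];
from scipy.optimize import least_squares
f=lambda a:(np.hypot(P[:,0]-a[0],P[:,1]-a[1])-0.0445)
r=least_squares(f,[.479,-.198],loss="soft_l1",f_scale=0.002);print("rim centre",r.x,len(P),np.median(abs(r.fun)))
g=near&(c[...,0]>130)&(c[...,0]-c[...,2]>70)&(u<300)&(v>192)&(W[...,2]>.07)
G=W[g];print("grip",G.mean(0),len(G),np.median(G[:,2]));l=cv2.fitLine(G[:,:2].astype(np.float32),cv2.DIST_HUBER,0,0.01,0.001).ravel();print("grip ang",np.degrees(np.arctan2(l[1],l[0])), (cv2.minAreaRect(G[:,:2].astype(np.float32))))
b=near&(W[...,2]>.078)&(W[...,2]<.105)&(u<305)&((u<312)&(v>185));B=W[b]
d=r.x-G.mean(0)[:2];print("dist",np.hypot(*d),"x-axis ang",np.degrees(np.arctan2(d[1],d[0])))
goto(0.475,0.195,0.36,102.2)
```

```text
rim centre [ 0.47418942 -0.20233941] 683 0.0028301327582843927
grip [ 0.40862162 -0.27694497  0.09103858] 104 0.0909662461744739
grip ang -42.0617 ((0.40927061438560486, -0.27769729495048523), (0.006670222617685795, 0.04019078612327576), 47.895442962646484)
dist 0.09932334672482739 x-axis ang 48.68907467552044
from [ 0.3797 -0.1997  0.4199] 102.05 -> rows [366.  175.7  60.2] yaw -0.1
```

```bash
python3 -m crank '[39,17,0,0,100, 78,34,0,0,100, 117,51,0,0,100, 156,68,0,0,100, 195,85,0,0,100, 234,102,0,0,100, 255,112,0,0,100, 271,119,0,0,100, 271,119,0,0,100, 271,119,0,0,100]'
python3 - <<'E'
from h import *
print(pose()[0],pose()[2])
im,d=vision.grab_frame("wrist");W=cloud("wrist",d);save(im,"w2.png");np.savez("w2.npz",im=im,d=d,W=W)
for n in ["knob_center","hook","rail_stand","saucer","rail_cactus"]:
    for r in regions_of("wrist",n)[:1]:
        m=r["region"]&(d>0);p=W[m]
        if len(p): print(n,round(r["confidence"],2),np.round(r["extent"]),m.sum(),"med",np.median(p,0).round(3),"lo",np.percentile(p,3,0).round(3),"hi",np.percentile(p,97,0).round(3))
E
```

```text
time: 3.05
tool_pos: [0.4395, 0.0901, 0.4202]
tool_rot: [-0.001, 0.629, 0.778, -0.001]
contact_force: [-0.7, 0.4, 0.3]
gripper_width: 1.0
[0.43946097 0.0901097  0.42024748] 102.0970362050672
knob_center 0.95 [294.  75. 130.  79.] 2746 med [0.457 0.198 0.222] lo [0.377 0.153 0.196] hi [0.48  0.221 0.272]
hook 0.83 [295.  75. 131.  76.] 3158 med [0.455 0.199 0.22 ] lo [0.375 0.151 0.   ] hi [0.481 0.232 0.272]
rail_stand 0.64 [295. 137. 127. 273.] 9553 med [0.477 0.159 0.209] lo [ 0.387 -0.012 -0.   ] hi [0.556 0.281 0.271]
saucer 0.88 [265. 155.  74.  73.] 4319 med [0.421 0.079 0.01 ] lo [0.369 0.026 0.004] hi [0.474 0.132 0.016]
rail_cactus 0.94 [262.  18.  47.  36.] 1606 med [0.383 0.259 0.097] lo [0.352 0.242 0.05 ] hi [0.407 0.28  0.11 ]
```

View pics/w2.png

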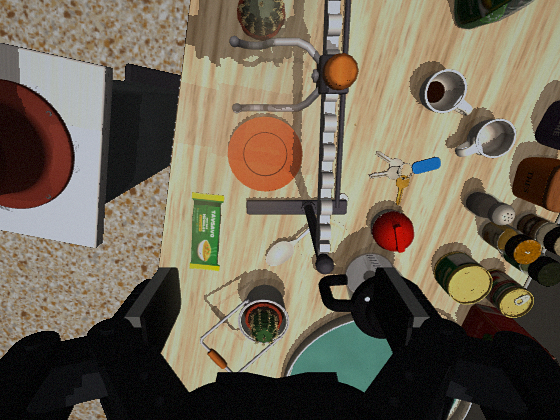

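The view shows the knob at (341,70), the two prongs ending at (233,42) and (236,108), the saucer at (265,155), and the rail cactus at (262,12). Now for their exact positions.

Run:
```python
from h import *
from scipy.optimize import least_squares
z=np.load("w2.npz");W=z["W"];c=z["im"].astype(int);v,u=np.mgrid[:420,:560]
k=(u>318)&(u<365)&(v>45)&(v<95)&(W[...,2]>.25)&(W[...,2]<.29);K=W[k]
print("knob",K.mean(0),np.ptp(K,0),K.max(0),"mid",(K.max(0)+K.min(0))/2,len(K))
T=K[K[:,2]>.262];print(" top circ",cv2.minEnclosingCircle(T[:,:2].astype(np.float32)))
b=(u>310)&(u<352)&(v<250)&(W[...,2]>.203)&(W[...,2]<.224)&((v<40)|(v>105))
B=W[b][:,:2];l=cv2.fitLine(B.astype(np.float32),cv2.DIST_HUBER,0,.01,.001).ravel()
for _ in range(5):
    r=(B-l[2:])@np.array([-l[1],l[0]]);q=B[abs(r)<.010];l=cv2.fitLine(q.astype(np.float32),cv2.DIST_L2,0,.01,.001).ravel()
d=l[:2]*np.sign(l[1]);psi=np.arctan2(-d[0],d[1]);print("bar yaw",np.degrees(psi),l[2:],len(q))
ey=d;ex=np.array([d[1],-d[0]])
kc=(K.max(0)+K.min(0))[:2]/2
print("knob in bar frame x:",(kc-l[2:])@ex)
h=(u>225)&(u<322)&(v>30)&(v<120)&(W[...,2]>.185)&(W[...,2]<.235)
H=W[h];hx=(H[:,:2]-kc)@ex;hy=(H[:,:2]-kc)@ey
for s in (1,-1):
    a=(hy*s>15e-3)&(hx<-.05);print("prong",s,hy[a].mean(),hx[a].min(),hx[a].max(),H[a,2].max(),a.sum(),
      "lowest x",hx[a][H[a,2]<.203].mean() if (H[a,2]<.203).any() else None)
S=(u>220)&(u<305)&(v>110)&(v<195)&(c[...,0]>150)&(c[...,2]<110)&(W[...,2]<.03)
p=W[S][:,:2];cc=cv2.minEnclosingCircle(p.astype(np.float32));print("saucer",cc,p.mean(0))
sc=np.array(cc[0]);seat=kc-.075*ex;print("seat now",seat,"saucer rel seat x,y",(sc-seat)@ex,(sc-seat)@ey)
R=(W[...,2]>.03)&(W[...,2]<.13)&(u>228)&(u<290)&(v<40);print("cactus",(W[R].min(0)+W[R].max(0))/2)
goto(kc[0],kc[1],.31,102.2);goto(kc[0],kc[1],.2590-.0187,102.2)
```

```text
knob [0.46876882 0.19858147 0.26905622] [0.02860904 0.02839698 0.02257511] [0.48448169 0.21357142 0.27383759] mid [0.47017717 0.19937293 0.26255003] 1029
 top circ ((0.4704000949859619, 0.1996350735425949), 0.014620823785662651)
bar yaw 12.25279 [0.4837217  0.13538633] 2379
knob in bar frame x: 0.00034356980874892363
prong 1 0.029541143462145557 -0.09711553759369801 -0.05011567819759126 0.22360821992690064 424 lowest x -0.07486189813258794
prong -1 -0.02958648155282819 -0.09757600247222797 -0.05001010395635697 0.22496532277521852 368 lowest x -0.07512200787633226
saucer ((0.4225305914878845, 0.0821804404258728), 0.08525510132312775) [0.41588969 0.07854349]
seat now [0.39688561 0.18345603] saucer rel seat x,y 0.003567574890715263 -0.10441112525772629
cactus [0.37833221 0.26463935 0.08156962]
from [0.4393 0.0903 0.4213] 102.08 -> rows [100.2  53.  111.3] yaw -0.1
from [0.4393 0.0903 0.4213] 102.08 -> rows [100.2  53.  181. ] yaw -0.1
```

```bash
python3 -m crank '[25,13,28,0,100, 50,26,56,0,100, 75,40,84,0,100, 100,53,105,0,100, 100,53,125,0,70, 100,53,150,0,70, 100,53,170,0,70, 100,53,180,0,70, 100,53,180,0,70, 100,53,180,0,70]'
python3 - <<'E'
from h import *
print(status.state()["contact_force"],status.state()["gripper_width"]);goto(.4703,.1995,.2403,102.25)
E
```

```text
time: 4.35
tool_pos: [0.4705, 0.1999, 0.2423]
tool_rot: [0.0, 0.628, 0.778, 0.001]
contact_force: [0.4, -0.0, -0.3]
gripper_width: 0.697
[ 0.36871944 -0.03492537 -0.28633468] 0.6965529206753887
from [0.4705 0.1999 0.2423] 102.15 -> rows [-0.3 -0.3  2. ] yaw -0.1
```

```bash
python3 -m crank '[0,0,0,0,0, 0,0,0,0,0, 0,0,0,0,0, 0,0,0,0,0, 0,0,0,0,0, 0,0,-6,0,0, 0,0,-14,0,0, 0,0,-22,0,0, 0,0,-22,0,0, 0,0,-22,0,0]'
```

```text
time: 5.35
tool_pos: [0.4704, 0.2, 0.2635]
tool_rot: [0.0, 0.628, 0.778, 0.0]
contact_force: [2.5, 0.7, -1.7]
gripper_width: 0.318
```

```bash
python3 -m crank '[-15,0,0,0,0, -35,0,0,0,0, -55,0,0,0,0, -75,0,0,0,0, -95,0,0,0,0, -110,0,0,0,0, -120,0,0,0,0, -120,0,0,0,0, -120,0,8,0,0, -120,0,16,0,0]'; python3 -m crank '[0,0,3,0,0, 0,0,5,0,0, 0,0,5,0,0, 0,0,5,0,25, 0,0,5,0,50, 0,0,5,0,60, 0,0,5,0,60, 0,0,5,0,60, 0,0,5,0,60, 0,0,5,0,60]'
python3 - <<'E'
from h import *
print(pose()[0],status.state()["contact_force"])
im,d=vision.grab_frame("wrist");W=cloud("wrist",d);save(im,"w3.png")
E
```

```text
time: 6.35
tool_pos: [0.4956, 0.0829, 0.2469]
tool_rot: [0.0, 0.628, 0.778, 0.0]
contact_force: [5.4, 1.0, -0.7]
gripper_width: 0.322
time: 7.35
tool_pos: [0.4952, 0.0826, 0.2421]
tool_rot: [-0.0, 0.628, 0.778, -0.0]
contact_force: [0.8, -0.6, 0.1]
gripper_width: 0.601
[0.49519163 0.08264587 0.2421272 ] [ 0.84083296 -0.56459949  0.07853639]
```

```bash
python3 -m crank '[0,0,-30,0,70, 0,0,-75,0,70, 0,0,-120,0,70, -20,-15,-160,0,70, -50,-38,-180,0,70, -80,-62,-180,0,70, -99,-78,-180,0,70, -99,-78,-180,0,70, -99,-78,-180,0,70, -99,-78,-180,0,70]'
python3 - <<'E'
from h import *
print(pose()[0],pose()[2])
im,d=vision.grab_frame("wrist");W=cloud("wrist",d);save(im,"w4.png");np.savez("w4.npz",im=im,d=d,W=W)
v,u=np.mgrid[:420,:560];c=im.astype(int)
k0=np.array([.4703,.1995]);ey=np.array([-.2122,.9772]);ex=np.array([.9772,.2122])
rel=W[...,:2]-k0;sx=rel@ex;sy=rel@ey;Z=W[...,2]
k=(abs(sx)<.02)&(abs(sy+.12)<.04)&(Z>.245)&(Z<.32);K=W[k]
print("knob top",np.percentile(K[:,2],95),"bar-frame mid",(sx[k].min()+sx[k].max())/2,(sy[k].min()+sy[k].max())/2,(K.min(0)+K.max(0))/2)
for s in (1,-1):
    a=(sx<-.05)&(sx>-.11)&(abs(sy+.12-s*.03)<.012)&(Z>.185)&(Z<.25);print("prong",s,sy[a].mean(),sx[a].min(),Z[a].max(),Z[a].min(),a.sum())
S=(sx<-.01)&(Z<.03)&(c[...,0]>150)&(c[...,2]<110)&(abs(sy+.105)<.08)&(sx>-.15)
print("saucer",cv2.minEnclosingCircle(W[S][:,:2].astype(np.float32)))
for n in ["pail_center","bail_bar","saucer"]:
    for r in regions_of("wrist",n)[:1]:
        m=r["region"]&(d>0);p=W[m];print(n,r["confidence"],np.percentile(p,2,0),np.percentile(p,98,0))
E
```

```text
time: 8.4
tool_pos: [0.4402, -0.0299, 0.422]
tool_rot: [-0.0, 0.628, 0.778, 0.0]
contact_force: [-0.0, 0.6, -0.6]
gripper_width: 0.703
[ 0.44022589 -0.02990605  0.4220315 ] 102.2248946761137
knob top 0.271974955445405 bar-frame mid -0.0004527746569569571 -0.11899618426187414 [0.49498943 0.08311018 0.26167599]
prong 1 -0.08966923123571872 -0.09762676572518768 0.22297256711394325 0.19151423689039687 412
prong -1 -0.14892334253563116 -0.0977251326688791 0.22305203833309079 0.19203826219582507 343
saucer ((0.40383976697921753, 0.06868146359920502), 0.08917196094989777)
pail_center 0.78 [ 0.3903836  -0.30006538 -0.0007121 ] [ 0.51668171 -0.15876195  0.10199679]
bail_bar 0.71 [ 3.86621349e-01 -3.01255393e-01  4.75208530e-05] [ 0.50273857 -0.17542669  0.09414173]
saucer 0.17 [0.39816423 0.03559689 0.19317191] [0.50563467 0.10534888 0.27192193]
```

View pics/w4.png

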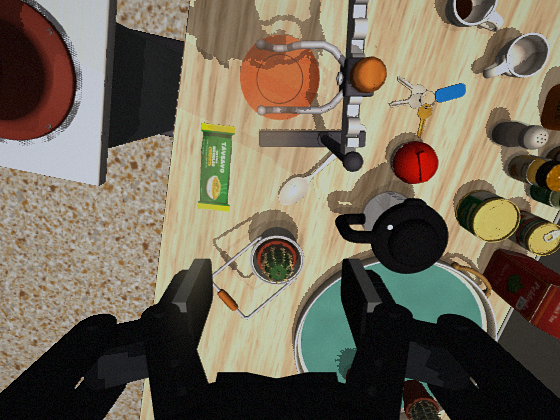

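The knob is at (369,75) and the prong tips at (262,44) and (262,108), over the saucer. The knob top at 0.272 m confirms the slider is fully down in notch -4. Now I refine the pail.

Run:
```python
from h import *
from scipy.optimize import least_squares
z=np.load("w4.npz");W=z["W"];c=z["im"].astype(int);Z=W[...,2]
v,u=np.mgrid[:420,:560]
near=(u>205)&(u<305)&(v>230)&(v<325)
g=near&(c[...,0]>120)&(c[...,0]-c[...,2]>60)&(Z>.075)&(Z<.11)&(u<245)&(v>283)
G=W[g];r=cv2.minAreaRect(G[:,:2].astype(np.float32));print("grip",G.mean(0),len(G),r)
l=cv2.fitLine(G[:,:2].astype(np.float32),cv2.DIST_HUBER,0,.01,.001).ravel();print("ang",np.degrees(np.arctan2(l[1],l[0])))
p=W[near&(Z>.03)&(Z<.075)&(c.min(-1)>100)&(W[...,0]>.42)][:,:2]
cc=[.478,-.2]
for _ in range(6):
    q=p[abs(np.hypot(*(p-cc).T)-.044)<.006]
    s=least_squares(lambda a:np.hypot(q[:,0]-a[0],q[:,1]-a[1])-a[2],[*cc,.044],loss="soft_l1",f_scale=.002);cc=s.x[:2]
print("rim",s.x,len(q))
d=cc-G.mean(0)[:2];print("dist",np.hypot(*d),np.degrees(np.arctan2(d[1],d[0])))
goto(.411,-.276,.15,138.6);goto(.411,-.276,.087-.0187,138.6)
```

```text
grip [ 0.41031112 -0.27466644  0.09263465] 137 ((0.4106547236442566, -0.27601099014282227), (0.010870574042201042, 0.040427617728710175), 50.46742630004883)
ang -41.246212
rim [ 0.4769707  -0.19858241  0.04277792] 497
dist 0.10115473173839236 48.77739053019009
from [ 0.4402 -0.0299  0.422 ] 102.26 -> rows [-234.4  -80.7  272. ] yaw -36.3
from [ 0.4402 -0.0299  0.422 ] 102.26 -> rows [-234.5  -80.6  353.7] yaw -36.3
```

```bash
python3 -m crank '[-29,-10,-0,-4.5,45, -62,-21,10,-9,45, -95,-33,30,-13.5,45, -128,-44,60,-18,45, -161,-55,95,-22.5,45, -190,-65,130,-27,45, -215,-74,170,-31.5,45, -234,-81,210,-36.4,45, -234,-81,245,-36.4,45, -234,-81,270,-36.4,45]'
python3 - <<'E'
from h import *
print(status.state()["contact_force"],status.state()["gripper_width"]);goto(.4105,-.2755,.087-.0187,138.7)
E
```

```text
time: 9.6
tool_pos: [0.4092, -0.2757, 0.149]
tool_rot: [-0.002, 0.354, 0.935, 0.001]
contact_force: [0.0, -0.0, 0.5]
gripper_width: 0.452
[ 0.0477697  -0.0449346   0.45337901] 0.45155356134257685
from [ 0.4092 -0.2757  0.149 ] 138.55 -> rows [-1.2  1.  80.7] yaw -0.2
```

```bash
python3 -m crank '[-1,1,30,0,45, -1,1,60,0,45, -1,1,74,0,45, -1,1,80,0,45, -1,1,80,0,45, -1,1,80,0,0, -1,1,80,0,0, -1,1,80,0,0, -1,1,80,0,0, -1,1,80,0,0]'
python3 - <<'E'
from h import *
print(status.state()["contact_force"],status.state()["gripper_width"],pose())
im,d=vision.grab_frame("scene");save(cv2.resize(im[200:330,260:420],None,fx=4,fy=4,interpolation=cv2.INTER_CUBIC),"s5.png")
E
```

```text
time: 10.6
tool_pos: [0.4122, -0.2774, 0.0737]
tool_rot: [0.001, 0.354, 0.935, -0.001]
contact_force: [-2.6, -2.5, 5.1]
gripper_width: 0.14
[-2.60536028 -2.49581098  5.07973035] 0.14046959395205566 (array([ 0.4121672 , -0.27739006,  0.07374628]), array([[-7.49833570e-01,  6.61624834e-01,  1.48195501e-03],
       [ 6.61620361e-01,  7.49834382e-01, -2.62625688e-03],
       [-2.84881759e-03, -9.88763965e-04, -9.99995453e-01]]), np.float64(138.57622675159456))
```

View pics/s5.png

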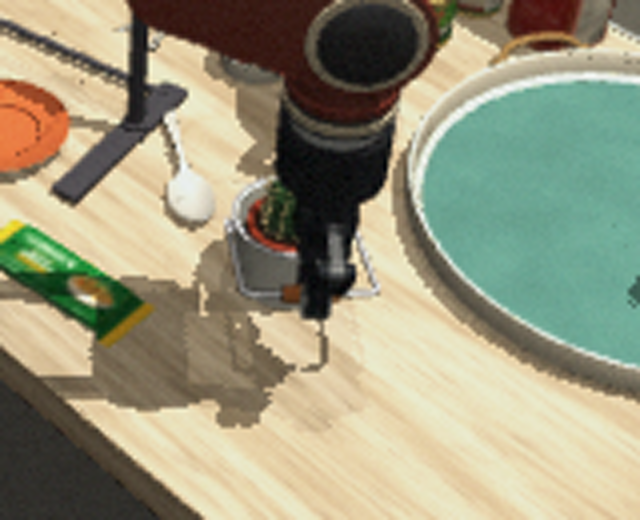

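The crop shows the fingers closed on the wooden grip at about (310,290), with the pail still upright. The 12 mm opening reading matches the 14 mm grip, given the same 2 mm offset on the knob. Next I swing the bail up along its arc.

```bash
python3 -m crank '[0,2,-6.6,0,0, 0,4.4,-13,0,0, 0,7.2,-19.3,0,0, 0,10.5,-25.3,0,0, 0,14.1,-31.2,0,0, 0,18.1,-36.7,0,0, 0,22.5,-42.1,0,0, 0,27.2,-47,0,0, 0,32.2,-51.8,0,0, 0,37.5,-56.1,0,0]'
python3 - <<'E'
from h import *
print(status.state()["contact_force"],status.state()["gripper_width"],pose()[0])
E
```

```text
time: 11.65
tool_pos: [0.4368, -0.2481, 0.1292]
tool_rot: [0.0, 0.354, 0.935, -0.0]
contact_force: [-1.7, -3.5, 2.3]
gripper_width: 0.137
[-1.65162989 -3.50683046  2.26556286] 0.1374820450069281 [ 0.4367758  -0.24807401  0.12919645]
```

```bash
python3 -m crank '[0,5.6,-4,0,0, 0,11.4,-7.6,0,0, 0,17.5,-10.9,0,0, 0,23.7,-13.7,0,0, 0,30.2,-16.1,0,0, 0,36.7,-18.1,0,0, 0,43.4,-19.7,0,0, 0,50.2,-20.8,0,0, 0,57,-21.5,0,0, 0,63.5,-21.7,0,0]'
python3 - <<'E'
from h import *
print(status.state()["contact_force"],status.state()["gripper_width"],pose()[0])
im,d=vision.grab_frame("scene");W=cloud("scene",d);save(cv2.resize(im[180:310,260:420],None,fx=4,fy=4,interpolation=cv2.INTER_CUBIC),"s6.png")
E
```

```text
time: 12.65
tool_pos: [0.4792, -0.1997, 0.1506]
tool_rot: [0.0, 0.354, 0.935, 0.001]
contact_force: [-0.1, -1.3, 2.6]
gripper_width: 0.141
[-0.07202596 -1.27374792  2.559135  ] 0.1414312770092329 [ 0.47922396 -0.1997431   0.15061883]
```

View pics/s6.png

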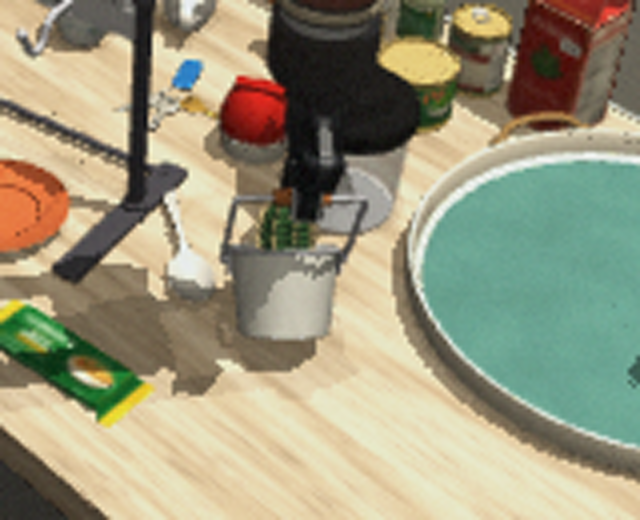

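The pail stands upright with the bail vertical at (295,200) in the crop and the fingers near mid-grip. Lifting now.

```bash
python3 -m crank '[0,0,-2,0,0, 0,0,-6,0,0, 0,0,-13,0,0, 0,0,-23,0,0, 0,0,-35,0,0, 0,0,-48,0,0, 0,0,-60,0,0, 0,0,-70,0,0, 0,0,-77,0,0, 0,0,-79,0,0]'
python3 - <<'E'
from h import *
print(status.state()["contact_force"],status.state()["gripper_width"],pose()[0],pose()[2])
goto(.385,-.10,.228,102.25);goto(.3631,.0545,.228,102.25)
E
```

```text
time: 13.7
tool_pos: [0.4789, -0.2008, 0.2305]
tool_rot: [0.001, 0.354, 0.935, -0.0]
contact_force: [-0.4, -0.4, -5.1]
gripper_width: 0.137
[-0.44669761 -0.36211981 -5.05884251] 0.13696921325210504 [ 0.47885052 -0.20079185  0.23050494] 138.57624019153874
from [ 0.4789 -0.2008  0.2305] 138.58 -> rows [137.1  13.5   2.3] yaw 36.3
from [ 0.4789 -0.2008  0.2305] 138.58 -> rows [255.7 114.8   2.1] yaw 36.3
```

```bash
python3 -m crank '[3,0,0,1,0, 12,1,0,4,0, 27,3,0,8,0, 45,5,0,13,0, 65,7,0,18,0, 85,9,0,23,0, 104,10,0,28,0, 120,12,0,32,0, 132,13,0,35,0, 137,14,0,36.4,0]'
python3 - <<'E'
from h import *
print(status.state()["contact_force"],status.state()["gripper_width"])
goto(.3631,.0545,.230,102.25)
im,d=vision.grab_frame("scene");save(cv2.resize(im[160:290,200:360],None,fx=4,fy=4,interpolation=cv2.INTER_CUBIC),"s7.png")
E
```

```text
time: 14.7
tool_pos: [0.3837, -0.0983, 0.2281]
tool_rot: [-0.001, 0.629, 0.778, -0.0]
contact_force: [-0.2, -0.1, -4.7]
gripper_width: 0.136
[-0.1715894  -0.05153217 -4.72214201] 0.13563791819835191
from [ 0.3837 -0.0983  0.2281] 102.08 -> rows [153.7  11.8  -1.7] yaw -0.2
```

View pics/s7.png

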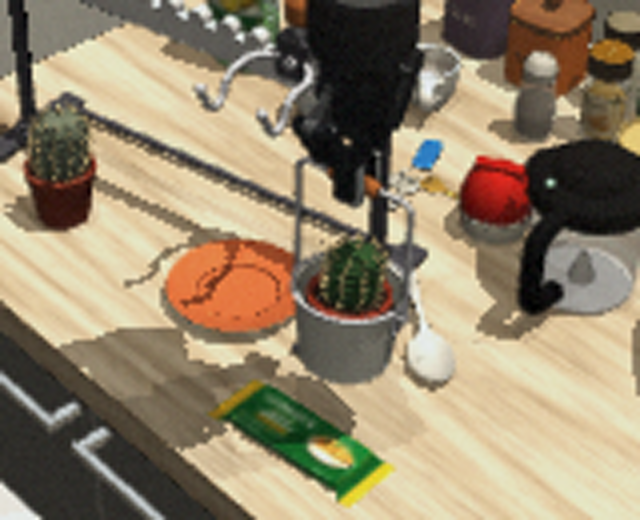

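The pail hangs upright at about (350,330), with the saucer and cactus in place and the prongs free at (240,100). Next I move in front of the hook and measure the bail against the fingers.

```bash
python3 -m crank '[4,0,0,0,0, 15,1,-1,0,0, 33,3,-1,0,0, 54,4,-1,0,0, 76,6,-2,0,0, 98,8,-2,0,0, 120,9,-2,0,0, 138,11,-2,0,0, 150,12,-2,0,0, 154,12,-2,0,0]'
cat > m.py <<'E'
from h import *
p,R,t=pose();print(p,t,status.state()["contact_force"])
ey=np.array([-.2122,.9772]);ex=np.array([.9772,.2122])
for cam in ["scene","top","wrist"]:
    im,d=vision.grab_frame(cam);W=cloud(cam,d);Z=W[...,2]
    rel=W[...,:2]-p[:2];sx=rel@ex;sy=rel@ey
    for s in (1,-1):
        for lo,hi in ((.15,.2),(.2,.25)):
            a=(abs(sx)<.03)&(abs(sy-s*.048)<.013)&(Z>lo)&(Z<hi)
            if a.sum()>2: print(cam,"arm",s,lo,"sx",np.median(sx[a]).round(4),"sy",np.median(sy[a]).round(4),a.sum())
    a=(abs(sx)<.012)&(abs(abs(sy)-.029)<.012)&(Z>.21)&(Z<.26)
    if a.sum(): print(cam,"bar z",np.median(Z[a]),np.median(sx[a]),a.sum())
    # hook prongs
    rel=W[...,:2]-np.array([.4217,.0672]);hx=rel@ex;hy=rel@ey
    for s in (1,-1):
        a=(hx>-.03)&(hx<.03)&(abs(hy-s*.03)<.01)&(Z>.185)&(Z<.23)
        if a.sum(): print(cam,"prong",s,np.median(hy[a]).round(4),hx[a].min().round(4),Z[a].max().round(4),a.sum())
    save(im,"m_%s.png"%cam)
E
python3 m.py
```

```text
time: 15.75
tool_pos: [0.3638, 0.0552, 0.231]
tool_rot: [-0.0, 0.627, 0.779, 0.0]
contact_force: [-0.4, 1.0, -5.0]
gripper_width: 0.139
[0.36384276 0.05516413 0.23103055] 102.30568567647903 [-0.36707738  0.98029095 -5.01322802]
scene arm 1 0.15 sx 0.0006 sy 0.0483 25
scene arm 1 0.2 sx -0.0009 sy 0.047 19
scene arm -1 0.15 sx 0.0005 sy -0.0469 14
scene arm -1 0.2 sx -0.0016 sy -0.0478 19
scene bar z 0.24585916426660823 -0.0012164494138897294 25
scene prong 1 0.0268 0.005 0.2193 24
scene prong -1 -0.0331 -0.0238 0.2222 45
top arm 1 0.15 sx 0.0015 sy 0.0492 3
top prong -1 -0.029 0.0226 0.2211 6
wrist arm 1 0.15 sx 0.0008 sy 0.0504 90
wrist arm 1 0.2 sx 0.0002 sy 0.0452 645
wrist arm -1 0.2 sx 0.0004 sy -0.0392 167
wrist bar z 0.24596015485807027 0.0002372749945001894 1437
wrist prong 1 0.0304 -0.0225 0.223 1589
wrist prong -1 -0.0285 -0.0226 0.2223 1395
```

```bash
python3 -m crank '[0,2,0,0,0, 0,7,0,0,0, 0,15,0,0,0, 0,25,0,0,0, 0,35,0,0,0, 0,45,0,0,0, 0,53,0,0,0, 0,58,0,0,0, 0,59,0,0,0, 0,59,0,0,0]'
python3 m.py
python3 - <<'E'
from h import *
goto(.4217,.0672,.198-.0148,102.25)
E
```

```text
time: 16.9
tool_pos: [0.4219, 0.0661, 0.231]
tool_rot: [-0.0, 0.628, 0.778, -0.0]
contact_force: [-0.7, -1.0, -5.2]
gripper_width: 0.142
[0.42187196 0.06609949 0.23101145] 102.17416905311575 [-0.67039369 -0.99920932 -5.22855698]
scene arm 1 0.15 sx 0.001 sy 0.0473 17
scene arm 1 0.2 sx 0.0003 sy 0.0474 23
scene arm -1 0.15 sx 0.0011 sy -0.0478 21
scene arm -1 0.2 sx -0.0002 sy -0.0466 22
scene bar z 0.246153362536526 -0.000653496466713562 33
scene prong 1 0.0259 -0.0226 0.2251 33
scene prong -1 -0.0327 -0.0242 0.2254 43
top arm 1 0.15 sx 0.0011 sy 0.0503 6
top arm 1 0.2 sx 0.001 sy 0.0479 10
top bar z 0.24450601542727374 0.0008355864893203063 1
top prong 1 0.0318 -0.0189 0.2221 12
top prong -1 -0.0256 -0.0159 0.2202 5
wrist arm 1 0.15 sx 0.0014 sy 0.0521 93
wrist arm 1 0.2 sx -0.0004 sy 0.0459 705
wrist arm -1 0.2 sx 0.0001 sy -0.0387 132
wrist bar z 0.24597519985289257 2.200238998404458e-05 1473
wrist prong 1 0.0309 -0.0224 0.2231 1385
from [0.4216 0.0661 0.2311] 102.17 -> rows [ 1.1  0.3 47.9] yaw -0.1
```

View pics/m_wrist.png

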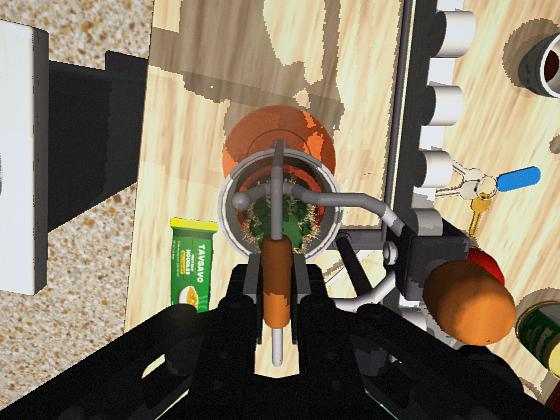

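The wrist view shows the bail bar crossing above the left prong, whose tip is at (242,200), with the grip lying between the prongs. Lowering.

```bash
python3 -m crank '[1,0,4,0,0, 1,0,11,0,0, 1,0,19,0,0, 1,0,27,0,0, 1,0,34,0,0, 1,0,39,0,0, 1,0,43,0,0, 1,0,46,0,0, 1,0,48,0,0, 1,0,48,0,0]'
python3 m.py
```

```text
time: 18.05
tool_pos: [0.4219, 0.067, 0.1846]
tool_rot: [0.0, 0.628, 0.778, 0.0]
contact_force: [-5.3, -1.1, 1.8]
gripper_width: 0.142
[0.42187037 0.06698397 0.18462519] 102.17532684714462 [-5.31807605 -1.0604563   1.75650739]
scene arm 1 0.15 sx -0.0012 sy 0.047 22
scene arm -1 0.15 sx -0.0005 sy -0.0469 27
scene arm -1 0.2 sx -0.0087 sy -0.0361 10
scene bar z 0.2558109402867561 -0.0013854565648715959 4
scene prong 1 0.0266 -0.0226 0.2175 20
scene prong -1 -0.0326 -0.0227 0.224 46
top arm 1 0.15 sx 0.0012 sy 0.0489 9
top prong 1 0.0322 -0.0193 0.227 7
top prong -1 -0.0246 -0.0157 0.2197 2
wrist arm 1 0.15 sx -0.0001 sy 0.0471 650
wrist arm 1 0.2 sx -0.0001 sy 0.0394 57
wrist arm -1 0.15 sx 0.0004 sy -0.0389 110
wrist arm -1 0.2 sx -0.0001 sy -0.037 12
wrist bar z 0.2552088276114688 -0.007880109598966865 353
wrist prong 1 0.0309 -0.0223 0.2231 3502
wrist prong -1 -0.029 -0.0093 0.2064 767
```

```bash
python3 -m crank '[0,-1,0,0,0, 0,-1.5,0,0,0, 0,-1.5,0.5,0,0, 0,-1.5,0.5,0,0, 0,-1.5,0.5,0,18, 0,-1.5,0.5,0,22, 0,-1.5,0.5,0,30, 0,-1.5,0.5,0,36, 0,-1.5,0.5,0,36, 0,-1.5,0.5,0,36]'
python3 - <<'E'
from h import *
print(status.state()["contact_force"],status.state()["gripper_width"],pose()[0])
im,d=vision.grab_frame("wrist");save(im,"w8.png")
im,d=vision.grab_frame("scene");save(cv2.resize(im[160:260,200:320],None,fx=5,fy=5,interpolation=cv2.INTER_CUBIC),"s8.png")
E
```

```text
time: 19.2
tool_pos: [0.42, 0.0667, 0.1829]
tool_rot: [-0.0, 0.628, 0.778, -0.0]
contact_force: [-5.1, -1.4, 5.2]
gripper_width: 0.362
[-5.10869008 -1.44623164  5.2317056 ] 0.3623101982670501 [0.41999516 0.06671639 0.18286745]
```

View pics/s8.png

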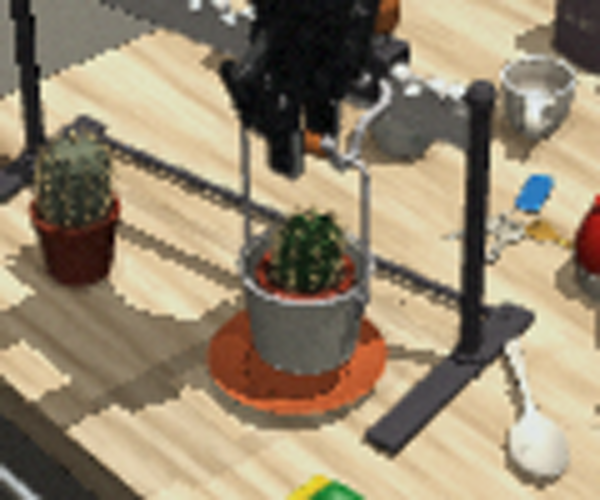

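The pail hangs upright from the hook over the saucer at (305,320), and the fingers are open. A 5 N contact remains on the bar side of the hand, so I ease away from it before rising.

```bash
python3 -m crank '[0,-1,0,0,36, 0,-2,0,0,36, 0,-3,0,0,36, 0,-3,0,0,36, 0,-3,-1,0,36, 0,-3,-2,0,36, 0,-3,-3,0,36, 0,-3,-4,0,36, 0,-3,-4,0,36, 0,-3,-4,0,36]'
python3 - <<'E'
from h import *
print(status.state()["contact_force"],status.state()["ft_torque"],status.state()["gripper_width"],pose()[0])
im,d=vision.grab_frame("wrist");save(im,"w9.png");W=cloud("wrist",d)
v,u=np.mgrid[:420,:560];k=(W[...,2]>.262)&(W[...,2]<.30)&(np.hypot(W[...,0]-.495,W[...,1]-.083)<.02)
print("knob top",np.percentile(W[k][:,2],90) if k.any() else None,k.sum())
E
```

```text
time: 20.3
tool_pos: [0.4173, 0.0662, 0.1867]
tool_rot: [0.0, 0.628, 0.778, 0.0]
contact_force: [-0.6, 1.1, 0.8]
gripper_width: 0.357
[-0.63761619  1.08112142  0.79763596] [-0.00027678 -0.0641464  -0.03619837] 0.3574099825828573 [0.41728759 0.06617595 0.18667003]
knob top 0.26535943730577144 385
```

```bash
python3 -m crank '[0,0,-4,0,36, 0,0,-9,0,36, 0,0,-15,0,36, 0,0,-22,0,36, 0,0,-30,0,36, 0,0,-39,0,36, 0,0,-48,0,36, 0,0,-57,0,36, 0,0,-65,0,36, 0,0,-70,0,36]'; python3 -m crank '[0,-5,-20,0,36, -15,-20,-50,0,36, -35,-40,-90,0,36, -60,-60,-120,0,36, -85,-70,-135,0,36, -99,-78,-140,0,36, -99,-78,-140,0,36, -99,-78,-140,0,36, -99,-78,-140,0,36, -99,-78,-140,0,36]'
cat > c.py <<'E'
from h import *
p,R,t=pose();print(p,status.state()["contact_force"])
k0=np.array([.4703,.1995]);ey=np.array([-.2122,.9772]);ex=np.array([.9772,.2122])
for cam in ["wrist","scene"]:
    im,d=vision.grab_frame(cam);W=cloud(cam,d);Z=W[...,2];c=im.astype(int)
    rel=W[...,:2]-k0;sx=rel@ex;sy=rel@ey
    k=(abs(sx)<.02)&(abs(sy+.12)<.04)&(Z>.245)&(Z<.32);K=W[k]
    if len(K): print(cam,"knob top",np.percentile(K[:,2],97).round(4),"sy",((sy[k].min()+sy[k].max())/2).round(4))
    b=(abs(sx+.075)<.015)&(abs(sy+.119)<.02)&(Z>.18)&(Z<.24);print(" bail grip z",np.median(Z[b]).round(4),"sx",np.median(sx[b]).round(4),"sy",np.median(sy[b]).round(4),b.sum())
    for s in (1,-1):
        for lo,hi in ((.1,.14),(.14,.18)):
            a=(abs(sx+.075)<.03)&(abs(sy+.119-s*.048)<.012)&(Z>lo)&(Z<hi)
            if a.sum()>3: print("  arm",s,lo,np.median(sx[a]).round(4),np.median(sy[a]).round(4),a.sum())
    for n in ["saucer","rail_cactus","pail_center"]:
        for r in regions_of(cam,n)[:1]:
            q=W[r["region"]&(d>0)];print(" ",n,round(r["confidence"],2),((np.percentile(q,2,0)+np.percentile(q,98,0))/2).round(3),"zlo/hi",np.percentile(q[:,2],[2,98]).round(3))
    save(im,"fin_%s.png"%cam)
    if cam=="scene": save(cv2.resize(im[150:260,195:325],None,fx=5,fy=5,interpolation=cv2.INTER_CUBIC),"fin_crop.png")
E
python3 c.py
```

```text
time: 21.35
tool_pos: [0.4175, 0.0662, 0.2577]
tool_rot: [0.0, 0.628, 0.778, 0.0]
contact_force: [0.6, 0.6, 0.5]
gripper_width: 0.363
time: 22.35
tool_pos: [0.3619, -0.0463, 0.3958]
tool_rot: [-0.001, 0.628, 0.779, -0.0]
contact_force: [0.1, 0.6, 0.7]
gripper_width: 0.358
[ 0.36189807 -0.04633628  0.39580995] [0.12951145 0.56487049 0.74667771]
wrist knob top 0.2722 sy -0.1194
 bail grip z 0.202 sx -0.0775 sy -0.1183 646
  arm 1 0.1 -0.083 -0.0753 50
  arm 1 0.14 -0.0779 -0.071 54
  arm -1 0.1 -0.0775 -0.1606 70
  arm -1 0.14 -0.0776 -0.1644 37
  saucer 0.84 [0.391 0.078 0.013] zlo/hi [0.009 0.017]
  pail_center 0.64 [0.422 0.068 0.137] zlo/hi [0.071 0.203]
scene knob top 0.2722 sy -0.124
 bail grip z 0.2011 sx -0.0803 sy -0.1197 43
  arm 1 0.1 -0.0765 -0.0735 15
  arm 1 0.14 -0.0763 -0.0712 22
  arm -1 0.1 -0.0765 -0.1659 27
  arm -1 0.14 -0.0763 -0.1671 20
  saucer 0.7 [0.42  0.076 0.011] zlo/hi [0.002 0.02 ]
  rail_cactus 0.92 [0.417 0.32  0.054] zlo/hi [-0.002  0.11 ]
  pail_center 0.62 [0.457 0.115 0.102] zlo/hi [0.002 0.202]
```

View pics/fin_crop.png

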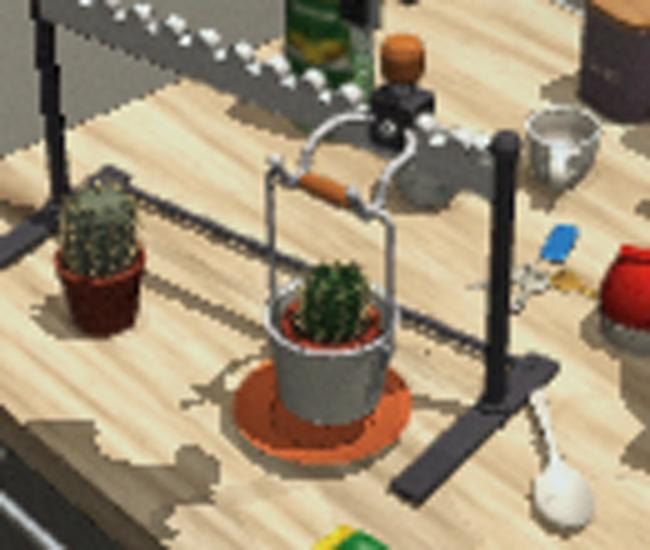

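The final crop shows the bail resting on both prongs at (280,170) and (370,205), and the pail upright over the saucer. The slider is seated and the rail cactus untouched. I let it settle for one more second, then hand in.

```bash
python3 -m crank '[0,0,0,0,36, 0,0,0,0,36, 0,0,0,0,36, 0,0,0,0,36, 0,0,0,0,36, 0,0,0,0,36, 0,0,0,0,36, 0,0,0,0,36, 0,0,0,0,36, 0,0,0,0,36]'; python3 c.py | grep -E "knob|grip|arm"; python3 -c "
from plant import order;print(order.job_done())"
```

```text
time: 23.75
tool_pos: [0.3619, -0.0471, 0.3966]
tool_rot: [0.0, 0.628, 0.778, 0.0]
contact_force: [-0.1, 0.8, 1.4]
gripper_width: 0.36
wrist knob top 0.2721 sy -0.1193
 bail grip z 0.2019 sx -0.0776 sy -0.1181 638
  arm 1 0.1 -0.0838 -0.0761 44
  arm 1 0.14 -0.0781 -0.0705 61
  arm -1 0.1 -0.0776 -0.1604 59
  arm -1 0.14 -0.0776 -0.1644 36
scene knob top 0.2732 sy -0.1238
 bail grip z 0.2019 sx -0.0799 sy -0.1182 42
  arm 1 0.1 -0.0756 -0.0718 14
  arm 1 0.14 -0.0766 -0.0715 19
  arm -1 0.1 -0.0771 -0.1664 27
  arm -1 0.14 -0.0768 -0.1681 20
the job is handed in; nothing more can be done
None
```

The pail now hangs by its upright bail on both prongs of the hook, over the saucer. I handed the job in at about 24 s of the 72 s allowed.

I lifted the slider by its knob, moved it four notches to −0.120 m and dropped it in. I then swung the bail upright along its arc, carried the pail upright to the hook, hung it and withdrew the hand.

**Last checks, one second apart:**
- **Slider:** the knob top was at 0.272 m, which is fully down. The wrist camera put it at −0.119 m along the bar; the scene camera said −0.124 m, which I took as a coarser reading.
- **Bail and pail:** the bail grip's top was at 0.202 m, so its middle is at seat height. Both bail arms read vertical in the scene camera, and the position held to within about 2 mm, so the pail hangs still.
- **Saucer and other cactus:** the scene camera put the saucer within about 5 mm of its starting position. The wrist view gave a figure that was off because the pail hid part of it. The scene camera's outline of the other cactus was poor both before and after, so I have no good measurement of it. In the picture it stands where it was.

**Contact while letting go:** the hand briefly pressed on something on the bar side with about 5 N. I eased it away before rising, and nothing shifted.

I viewed 12 pictures, two over the budget of 10.

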